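Feel which gate hinge gap is clear

ROBOT

A 7-joint arm with a two-finger parallel gripper is mounted at the origin on the work surface. World frame = base frame: x ahead of the robot, y to its left, z up, the work surface at z = 0. Lengths are in m, angles in rad, forces in N, time in s.
With the tool pointing down it reaches from about 0.4 to 0.9 m from the base axis. Payload 5.5 kg.
Tool frame: the origin (TCP) lies at the very end of the fingers, on their centre line; the grasp point (between the pads) lies 19 mm behind it; z points along the fingers, y is the line along which they close (so a half turn about z gives the same grasp; the last joint's range is limited). The gripper opens to 92 mm and grips with 3 to 60 N. Pads are 19 mm wide; open, the fingers measure 130 mm over their backs; the gripper's body (75 mm by 190 mm) begins 47 mm behind the grasp point.
Start: joints at [-1.018, 0.501, -0.427, 1.55, 0.221, 1.138, -0.21], TCP at [0.186, 0.623, 0.227] pointing down, gripper open.
Joint ranges: [-2.88, 2.88], [-0.31, 2.03], [-1.54, 1.56], [0.2, 2.42], [-1.41, 4.55], [0.19, 2.02], [-2.57, 2.57]. Speed limits (rad/s): [2.57, 2.57, 3.14, 3.14, 3.14, 3.14, 3.14].

INTERFACE

Orientations are given as a unit quaternion [w, x, y, z].
In Python, from plant import * gives the robot as it stands.
- The arm moves only by the shell command python3 -m crank 'ROWS' [OPENING] [FORCE]. ROWS is a JSON object whose one key "motion" holds a list that holds one entry, the list of rows, each a list of 6 numbers: the shift along the tool's x, y, z in m, then the turn, a rotation vector about the tool's x, y, z in degrees. A call has 1 to 12 rows; each row shifts and turns the commanded pose from where the row before left it, along the tool's axes as they then stand; what a row does not reach is not made up. A row lasts 1/12 s, in which the tool goes at most 41.7 mm and 7.16 degrees, less where a joint would pass 70% of its speed; a pose out of reach is approached as far as the arm can. A call is refused whole if a number of a shift passes 0.0417 or a number of a turn 7.16, either way. A call with a gripper value outside its range is refused whole. OPENING is the opening, from -1 (shut) to 1 (fully open), set as the call begins (- or left out, the last holds). The fingers move at their own pace and stop on an object; FORCE is the grip in N (left out, the last holds). Time passes only in rows, so rows that do not move let the fingers close. It gives the time, the measured TCP pose, the force, the opening and the grip force at its end, in the units of the state.
- get_state(): the state, without advancing time (a new reading comes with each control period).
- capture(name): name is "side" or "top"; returns a dict with "color" (384x512x3 uint8, red, green, blue), "vfov" (degrees; the focal length in pixels is half the picture's height over the tangent of half this angle, whatever the lens; pixels are square), "cx", "cy" (the principal point, pixels), "dist_coeffs" ([k1, k2, p1, p2, k3] as OpenCV has them; the pictures are not rectified), "rvec" (rotation vector, rad) and "tvec" (3), from world to camera coordinates, as OpenCV has them. Camera axes: x right, y down, z forward; pixel columns grow to the right and rows downward; lengths in m; the calibration is good to about 2 mm. A picture is of the moment at which its call begins. There is no depth.
- hand_in(): hands the job in; it is judged then, once.
The state is a dict: "time": time; "joint_pos": joint angles; "qd": joint speeds; "joint_torque": joint torques, N m; "tool_pos": TCP position; "eef_rot": TCP orientation; "force": force on the tool from outside, world axes, zero at the start; "torque": the same for the moment, N m; "width": finger opening in m; "gripper_force": force on a finger pad.
Only numpy, scipy, OpenCV 4.12 (cv2) and the standard library are available. Lean on these libraries where they do the work, as an engineer would, in place of code of your own. Each camera call takes 0.05 s, during which the arm holds its last target. There are 200 camera calls.

TASK

Take the feeler gauge with the orange handle out of its wooden stand and gently try its blade straight down, as far as it will go, first in the left gap of the gate hinge and then in the right gap (left and right as the robot sees them). It goes all the way down in one gap only and jams partway in the other, so feel for the stop and never force it. Leave it standing fully home in the gap that takes it, let go, and leave everything else on the bench where it is.

Things in the scene. Friction and masses are not known exactly. Their poses are not given: they have to be found in the camera images.
- feeler: Feeler gauge, 84 mm tall, 0.1 kg, standing blade down in the stand. Origin: centre of the blade's bottom edge, z up. Steel blade 5 mm thick (x), 24 mm wide (y), z 0 to 36 mm, its bottom edge rounded (radius 2.5 mm). Orange handle 18 mm (x) by 32 mm (y), z 36 to 84 mm; its flat underside is the shoulder. Grip it from above across the 18 mm (fingers close along x).
- feeler_tip (a point): Centre of the bottom edge of the feeler's blade (same point and axes as feeler).
- feeler_grip (a point): Middle of the feeler's orange handle, 62 mm above the blade's bottom edge.
- stand: Fixed wooden block 60 x 70 mm, 46 mm tall, origin at the centre of its underside; a slot 9 mm (x) by 32 mm (y) from its top down holds the feeler's blade with its shoulder on the block's top. The feeler lifts straight out.
- hinge: Gate hinge fixed on the bench: dark base plate 84 (x) x 170 (y) x 6 mm with two upright grey forks 44 (x) x 50 (y) mm, tops 50 mm above the bench, centred 42 mm either side (y) of the origin, joined by a round barrel. Origin at the centre of the underside; y points to the left fork. In one fork, not known which, a hidden rigid packing piece narrows the gap. The mouths look alike.
- gap_left (a point): Centre of the mouth of the left (robot's left, +y) gap, level with the fork's top, 50 mm up. x across the gap, y along it, z up. Gap 7 mm (x) by 28 mm (y), mouth bevelled 1.5 mm. If clear, the blade enters its full 36 mm, until the shoulder rests on the fork. If obstructed, it narrows to 1.5 mm from 16 mm below the mouth: the blade jams there, shoulder 20 mm above the fork.
- gap_right (a point): The same for the right (-y) gap: exactly one of the two gaps is clear, the other is obstructed.
- tin: Open round tin of galvanised fencing staples, 90 mm across, 55 mm tall; origin at the centre of its underside. Bystander.
- pliers: Pliers with blue grips lying flat, about 170 mm long, 20 mm high; origin at the pivot, underside. Bystander.
- mallet: Small rubber mallet lying down, 240 mm long, 54 mm high; origin about mid-length, underside. Bystander.
- tray: Empty clear plastic tray 140 x 200 mm, 40 mm tall; origin at the centre of its underside. Bystander.
- strap: Dark steel hinge strap lying flat, 35 x 180 mm, 20 mm high; origin at the centre of its underside. Bystander.
- offcut: Pale plywood offcut 60 x 100 x 18 mm lying flat; origin at the centre of its underside. Bystander.
Mind the look-alikes: they are no part of the job. Leave any white look-alike of the feeler alone.

How it is judged:
By the outcome, as a careful person would: the job done as asked, in the order asked, and still so for the second after the job is handed in, with the robot touching nothing.
It also fails if it takes over 56 s, if anything falls off the work surface, if the arm or the gripper's body presses on something with over 40 N, if the wrist force passes 120 N, or if a joint passes its speed limit or range.

## Working session

There is one attempt and no reset: what is moved stays moved. The work goes in short steps, Python scripts to look and compute and a shell command to move; the robot and the scene stay as the last step left them, time stands still between calls to the robot, and variables do not carry over. Pictures are saved under pics/ and viewed, at most 10 in all, crops included, and the job is handed in when it is done.

```bash
ls; mkdir -p pics; cat > h.py <<'E'
from plant import *
import numpy as np, cv2, pickle
def snap(n,tag):
    c=capture(n); pickle.dump(c,open(f'pics/{tag}.pkl','wb')); cv2.imwrite(f'pics/{tag}.png',c['color'][:,:,::-1]); return c
def load(tag): return pickle.load(open(f'pics/{tag}.pkl','rb'))
def KD(c):
    f=c['color'].shape[0]/2/np.tan(np.radians(c['vfov'])/2)
    return np.array([[f,0,c['cx']],[0,f,c['cy']],[0,0,1.]]),np.array(c['dist_coeffs'],float)
def ray(c,px):
    K,D=KD(c); p=cv2.undistortPoints(np.array([[px]],float),K,D).ravel()
    R=cv2.Rodrigues(np.array(c['rvec'],float))[0]; t=np.array(c['tvec'],float).ravel()
    d=R.T@np.r_[p,1]; return -R.T@t,d/np.linalg.norm(d)
def plane(c,px,z):
    o,d=ray(c,px); return o+d*(z-o[2])/d[2]
def tri(c1,p1,c2,p2):
    o1,d1=ray(c1,p1);o2,d2=ray(c2,p2)
    s=np.linalg.lstsq(np.c_[d1,-d2],o2-o1,rcond=None)[0]
    a,b=o1+d1*s[0],o2+d2*s[1]; return (a+b)/2,np.linalg.norm(a-b)
def proj(c,P):
    K,D=KD(c); return cv2.projectPoints(np.array(P,float).reshape(-1,3),np.array(c['rvec'],float),np.array(c['tvec'],float),K,D)[0].reshape(-1,2)
E
python3 - <<'E'
from h import *
a=snap('top','top0');b=snap('side','side0')
cv2.imwrite('pics/both0.png',np.vstack([cv2.resize(a['color'],(400,300)),cv2.resize(b['color'],(400,300))])[:,:,::-1])
for c in(a,b): print(ray(c,(c['cx'],c['cy'])),c['vfov'],c['dist_coeffs'])
print(get_state())
E
```

```text
pics
(array([ 0.45851875, -0.08248415,  1.47240809]), array([ 0.07869233,  0.01528467, -0.99678177])) 45.79900862482931 [-0.02226173  0.          0.          0.          0.        ]
(array([ 0.02348795, -0.98232732,  0.71151531]), array([ 0.42565633,  0.7541234 , -0.50011457])) 49.6324824856769 [-0.0903351  0.         0.         0.         0.       ]
{'time': 0.1, 'joint_pos': array([-1.01782897,  0.50172607, -0.42676974,  1.55131991,  0.22080533,
        1.13830095, -0.21030566]), 'qd': array([ 0.00109607, -0.00026623, -0.000552  , -0.00338052,  0.00027996,
        0.00094475,  0.00108145]), 'joint_torque': array([-1.11034530e-02, -5.67877793e+01, -5.83820030e+00, -2.79914314e+01,
       -6.88769342e-02,  2.40449805e-02,  6.33111927e-05]), 'tool_pos': array([0.18561108, 0.62229326, 0.22580693]), 'eef_rot': array([-1.40089896e-04,  1.44373957e-01,  9.89522831e-01, -8.41364219e-04]), 'force': array([ 0.23865909, -0.70421947, -0.70359983]), 'torque': array([-0.00758268,  0.01645189, -0.04721183]), 'gripper_force': 0.0, 'width': 0.0913679220470223}
```

View pics/top0.png

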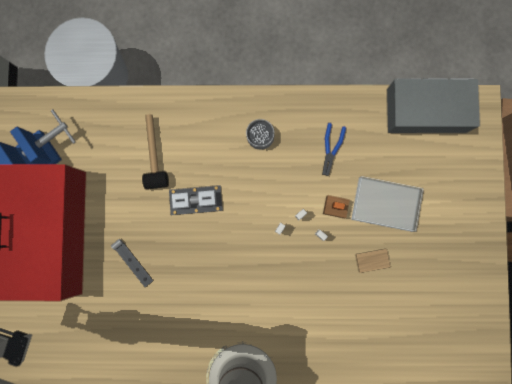

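View pics/side0.png

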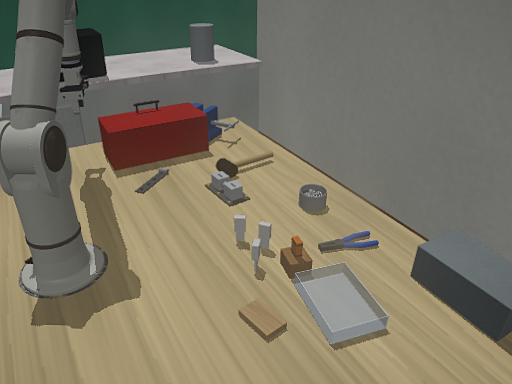

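```bash
python3 - <<'E'
from h import *
a=load('top0');b=load('side0')
def crop(c,x0,y0,w,h,s): return cv2.resize(c['color'][y0:y0+h,x0:x0+w],None,fx=s,fy=s,interpolation=cv2.INTER_CUBIC)
t1=crop(a,155,175,80,50,5); t2=crop(a,270,180,80,65,5)[:, :400]
s1=crop(b,195,160,66,50,6); s2=crop(b,226,205,100,78,4)
W=np.zeros((600,800,3),np.uint8)
for im,x,y in((t1,0,0),(t2,0,255),(s1,402,0),(s2,400,305)):
    h,w=im.shape[:2];h=min(h,600-y);w=min(w,800-x);W[y:y+h,x:x+w]=im[:h,:w]
cv2.imwrite('pics/crop1.png',W[:,:,::-1])
for n,c in(('top',a),('side',b)):
    hsv=cv2.cvtColor(c['color'],cv2.COLOR_RGB2HSV)
    m=cv2.inRange(hsv,(5,190,120),(16,255,255))
    k,l,st,ce=cv2.connectedComponentsWithStats(m)
    print(n,[(st[i].tolist(),ce[i].round(1).tolist()) for i in range(1,k) if st[i][4]>8])
E
```

```text
top []
side []
```

View pics/crop1.png

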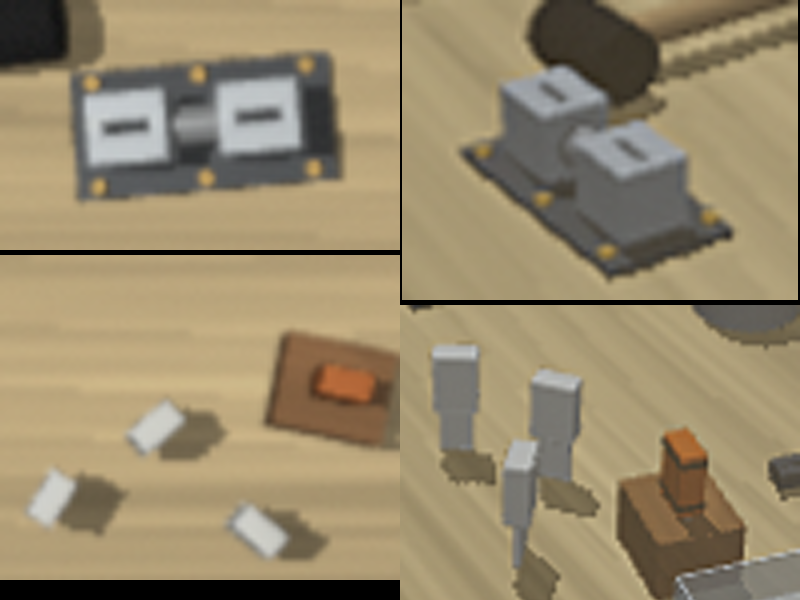

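The orange feeler is at top (340,206) / side (296,247). The others are the white look-alikes, at top (302,215), (281,229), (322,235). The one that fits is the orange one in the brown stand, and the crop confirms it. The gap slits are near top (180,200) and (207,198), and side (219,175) and (233,185).

```bash
cat > meas.py <<'E'
from h import *
def up(c,x0,y0,w,h,s=8):
    # enlarge; returns image and map to original pixels
    im=cv2.resize(c['color'][y0:y0+h,x0:x0+w],None,fx=s,fy=s,interpolation=cv2.INTER_CUBIC)
    return im,lambda p:((np.array(p)+.5)/s-.5+[x0,y0])
def blobs(m,f,amin):
    r=[]
    for k in cv2.findContours(m,cv2.RETR_EXTERNAL,cv2.CHAIN_APPROX_NONE)[0]:
        if cv2.contourArea(k)>amin:
            M=cv2.moments(k); box=cv2.boxPoints(cv2.minAreaRect(k))
            r.append((f((M['m10']/M['m00'],M['m01']/M['m00'])),np.array([f(q) for q in box]),cv2.contourArea(k)))
    return r
def orange(c,win,vmin=100,smin=200):
    im,f=up(c,*win); h=cv2.cvtColor(im,cv2.COLOR_RGB2HSV)
    return blobs(cv2.inRange(h,(4,smin,vmin),(14,255,255)),f,150)
def white(c,win,v):
    im,f=up(c,*win); g=cv2.cvtColor(im,cv2.COLOR_RGB2HSV)
    return blobs(cv2.inRange(g,(0,0,v),(180,60,255)),f,1500)
def slits(c,win,v):
    # dark holes inside the bright fork tops
    im,f=up(c,*win); g=cv2.cvtColor(im,cv2.COLOR_RGB2HSV)
    m=cv2.inRange(g,(0,0,v),(180,60,255)); cs,hi=cv2.findContours(m,cv2.RETR_CCOMP,cv2.CHAIN_APPROX_NONE); r=[]
    for k,hh in zip(cs,hi[0]):
        if hh[3]>=0 and cv2.contourArea(k)>150:
            M=cv2.moments(k); r.append((f((M['m10']/M['m00'],M['m01']/M['m00'])),np.array([f(q) for q in cv2.boxPoints(cv2.minAreaRect(k))]),cv2.contourArea(k)))
    return sorted(r,key=lambda q:q[0][0])
E
python3 - <<'E'
from meas import *
np.set_printoptions(precision=4,suppress=True)
a=load('top0');b=load('side0')
for n,c,w in(('top',a,(325,192,30,30)),('side',b,(280,228,32,45))):
    im=c['color']; h=cv2.cvtColor(im,cv2.COLOR_RGB2HSV)
    x,y=(340,206) if n=='top' else (296,241); print(n,h[y-1:y+2,x-2:x+3].reshape(-1,3).tolist())
    for v in(100,150,190,210): print(v,[(q[0].round(2).tolist(),q[1].round(1).tolist(),q[2]) for q in orange(c,w,v,170)])
for n,c,w in(('top',a,(165,182,62,36)),('side',b,(205,165,45,38))):
    for v in(130,150,165,180):
        print(n,v,'slit',[(q[0].round(2).tolist(),q[2]) for q in slits(c,w,v)],'wh',[(q[0].round(2).tolist(),q[2]) for q in white(c,w,v)])
E
```

```text
top [[11, 173, 180], [11, 173, 180], [11, 174, 179], [11, 174, 179], [11, 175, 178], [11, 175, 181], [11, 173, 181], [11, 173, 180], [11, 174, 179], [11, 174, 177], [11, 171, 177], [12, 175, 178], [11, 173, 178], [11, 173, 178], [11, 176, 177]]
100 [([338.38, 205.5], [[332.3, 206.9], [333.6, 201.5], [344.2, 204.0], [342.9, 209.4]], 3292.5)]
150 [([338.84, 205.33], [[333.5, 206.7], [334.4, 201.9], [344.1, 203.9], [343.2, 208.7]], 2736.5)]
190 []
210 []
side [[13, 169, 154], [14, 174, 176], [14, 173, 171], [14, 172, 169], [14, 173, 168], [14, 143, 107], [14, 176, 167], [14, 175, 172], [14, 173, 170], [14, 173, 168], [18, 99, 77], [13, 153, 122], [14, 175, 172], [14, 175, 179], [14, 175, 178]]
100 [([296.92, 239.6], [[291.8, 237.6], [296.0, 234.2], [302.5, 242.2], [298.3, 245.6]], 2359.0)]
150 [([296.91, 239.58], [[292.2, 237.3], [296.6, 234.3], [301.7, 241.9], [297.3, 244.8]], 2278.0)]
190 []
210 []
top 130 slit [([179.63, 199.98], 1203.5), ([206.29, 197.68], 1208.5)] wh [([179.54, 199.91], 15120.0), ([204.62, 197.77], 16962.0)]
top 150 slit [([179.63, 199.94], 1627.5), ([206.25, 197.65], 1643.5)] wh [([179.57, 199.91], 13919.0), ([205.36, 197.7], 14670.0)]
top 165 slit [([179.63, 199.94], 2003.5), ([206.18, 197.66], 2050.5)] wh [([179.58, 199.91], 13022.0), ([205.99, 197.65], 12971.5)]
top 180 slit [([179.65, 199.95], 2469.5), ([206.19, 197.7], 2618.5)] wh [([179.6, 199.89], 12050.0), ([206.0, 197.65], 11819.5)]
side 130 slit [([219.72, 174.97], 489.0), ([232.64, 184.53], 558.5)] wh [([232.6, 184.21], 6823.0), ([219.55, 174.81], 5497.0)]
side 150 slit [([219.68, 174.95], 797.5), ([232.64, 184.52], 922.5)] wh [([232.87, 184.17], 5755.5), ([219.44, 174.67], 4800.0)]
side 165 slit [] wh [([233.25, 184.05], 2959.5)]
side 180 slit [] wh []
```

```bash
python3 - <<'E'
from meas import *
np.set_printoptions(precision=4,suppress=True)
a=load('top0');b=load('side0')
A=orange(a,(325,192,30,30),160,150);B=orange(b,(280,228,32,45),140,150)
print(A,B)
B=[q for q in B if q[0][1]<245]
P,e=tri(a,A[0][0],b,B[0][0]);print('top tri',P,e, 'plane94', plane(a,A[0][0],.094),plane(b,B[0][0],.094))
bx=np.array([plane(a,p,.094)[:2] for p in A[0][1]]);print('box',bx, np.linalg.norm(bx[0]-bx[1]),np.linalg.norm(bx[1]-bx[2]))
d=[bx[1]-bx[2],bx[0]-bx[1]];d=max(d,key=np.linalg.norm);print('yaw y-axis',np.degrees(np.arctan2(-d[0],d[1]))%180)
bs=np.array([plane(b,p,.094)[:2] for p in B[0][1]]);print('sidebox',bs)
sa=slits(a,(165,182,62,36),150);sb=slits(b,(205,165,45,38),140)
G=[]
for i in(0,1):
    P,e=tri(a,sa[i][0],b,sb[i][0]);G.append(P);print('gap',P,e,plane(a,sa[i][0],.05),plane(b,sb[i][0],.05))
d=G[0]-G[1];print('dist',np.linalg.norm(d[:2]),'hinge yaw',np.degrees(np.arctan2(-d[0],d[1])))
s=get_state();from scipy.spatial.transform import Rotation as R
q=s['eef_rot'];M=R.from_quat(q[[1,2,3,0]]).as_matrix();print(M)
E
```

```text
[(array([338.9126, 204.9964]), array([[333.6865, 206.5529],
       [334.8644, 201.3179],
       [344.2755, 203.4354],
       [343.0976, 208.6704]]), 2805.0)] [(array([296.9341, 239.689 ]), array([[291.8029, 237.1106],
       [296.6779, 233.8606],
       [302.0817, 241.9663],
       [297.2067, 245.2163]]), 2679.0)]
top tri [ 0.5425 -0.2969  0.0921] 0.0006918091697673852 plane94 [ 0.5427 -0.2968  0.094 ] [ 0.5406 -0.2989  0.094 ]
box [[ 0.538  -0.2809]
 [ 0.5539 -0.2846]
 [ 0.5475 -0.3131]
 [ 0.5316 -0.3093]] 0.01634331287981858 0.02915503663495096
yaw y-axis 167.3373490694039
sidebox [[ 0.5355 -0.2834]
 [ 0.5545 -0.2776]
 [ 0.5463 -0.3132]
 [ 0.5279 -0.3184]]
gap [0.5602 0.1966 0.0498] 0.0004316840728260611 [0.5604 0.1965 0.05  ] [0.5599 0.1963 0.05  ]
gap [0.5679 0.1125 0.0496] 9.208522655156127e-05 [0.5678 0.1125 0.05  ] [0.5676 0.1119 0.05  ]
dist 0.0843938112736782 hinge yaw 5.189196685045982
[[-0.9583  0.2857 -0.0005]
 [ 0.2857  0.9583 -0.0016]
 [ 0.     -0.0017 -1.    ]]
```

Gaps (two views): left (0.560,0.197,0.050), right (0.568,0.112,0.050), hinge yaw +5.2°. Feeler top (0.5425,-0.297,0.092), yaw about -13°. First I back away from the toolbox, then turn.

```bash
python3 -m crank '{"motion":[[[0,-0.034,-0.01,0,0,0],[0,-0.034,-0.01,0,0,0],[0,-0.034,-0.01,0,0,0],[0,-0.034,-0.01,0,0,0],[0,-0.034,0,0,0,0],[0,-0.034,0,0,0,0],[0,0,0,0,0,7],[0,0,0,0,0,7],[0,0,0,0,0,7],[0,0,0,0,0,7],[0,0,0,0,0,7],[0,0,0,0,0,7]]]}' 1
cat > go.py <<'E'
import sys
from h import *
from scipy.spatial.transform import Rotation as R
# go.py x y z yaw_of_tool_y : shift in the tool axes as they stand, and turn about tool z left to do
T=np.array(list(map(float,sys.argv[1:4])));s=get_state();M=R.from_quat(np.array(s['eef_rot'])[[1,2,3,0]]).as_matrix()
a=np.degrees(np.arctan2(M[1,1],M[0,1]))
w=np.radians(float(sys.argv[4]));y=np.array([np.cos(w),np.sin(w),0]);z=np.array([0,0,-1.]);G=np.c_[np.cross(y,z),y,z]
rv=np.degrees(R.from_matrix(M.T@G).as_rotvec())
print('t',round(s['time'],2),'p',np.round(s['tool_pos'],4),'yaw',a.round(2),'shift now',np.round(M.T@(T-s['tool_pos']),4),'shift after turn',np.round(G.T@(T-s['tool_pos']),4),'turn',rv.round(2),'F',np.round(s['force'],1),'w',round(s['width'],4),'j',np.round(s['joint_pos'],2))
E
python3 go.py 0.5425 -0.297 0.2 -13
```

```text
time: 1.1
tool_pos: [0.1273, 0.427, 0.2665]
eef_rot: [0.0, 0.492, 0.871, -0.0]
force: [0.4, -0.6, 0.2]
width: 0.0918
gripper_force: 0.0
t 1.1 p [0.1273 0.427  0.2665] yaw 31.05 shift now [-0.8344 -0.0177  0.0669] shift after turn [-0.6121  0.5674  0.0665] turn [-1.000e-02  3.000e-02  4.405e+01] F [ 0.4 -0.6  0.2] w 0.0918 j [-0.92  0.08 -0.44  1.99  0.04  1.08 -0.83]
```

```bash
python3 -m crank '{"motion":[[[0,0,0,0,0,7.1],[0,0,0,0,0,7.1],[0,0,0,0,0,7.1],[0,0,0,0,0,7.1],[0,0,0,0,0,7.1],[0,0,0,0,0,7.1],[-0.005,0.038,0,0,0,0],[-0.005,0.038,0,0,0,0],[-0.005,0.038,0,0,0,0],[-0.005,0.038,0,0,0,0],[-0.005,0.038,0,0,0,0],[-0.005,0.038,0,0,0,0]]]}' 1
python3 go.py 0.5425 -0.297 0.2 -13
```

```text
time: 2.1
tool_pos: [0.3467, 0.3525, 0.2666]
eef_rot: [0.0, 0.773, 0.635, -0.0]
force: [0.8, 0.8, -0.1]
width: 0.0917
gripper_force: 0.0
t 2.1 p [0.3467 0.3525 0.2666] yaw -11.19 shift now [-0.5992  0.3182  0.0668] shift after turn [-0.5888  0.3369  0.0666] turn [-0.    0.02  1.81] F [ 0.8  0.8 -0.1] w 0.0917 j [-0.67  0.16 -0.19  1.89  0.03  1.1  -1.08]
```

```bash
python3 -m crank '{"motion":[[[0,0,0,0,0,1.8],[-0.034,0.022,0,0,0,0],[-0.034,0.022,0,0,0,0],[-0.034,0.022,0,0,0,0],[-0.034,0.022,0,0,0,0],[-0.034,0.022,0,0,0,0],[-0.034,0.022,0,0,0,0],[-0.034,0.022,0,0,0,0],[-0.034,0.022,0,0,0,0],[-0.034,0.022,0,0,0,0],[-0.034,0.022,0,0,0,0],[-0.034,0.022,0,0,0,0]]]}' 1
python3 -m crank '{"motion":[[[-0.036,0.016,0,0,0,0],[-0.036,0.016,0,0,0,0],[-0.036,0.016,0,0,0,0],[-0.036,0.016,0.01,0,0,0],[-0.036,0.016,0.01,0,0,0],[-0.03,0.013,0.01,0,0,0],[0,0,0,0,0,0],[0,0,0,0,0,0]]]}' 1
python3 go.py 0.5425 -0.297 0.053 -13
```

```text
time: 3.1
tool_pos: [0.4969, -0.0671, 0.2666]
eef_rot: [-0.0, 0.783, 0.623, -0.0]
force: [1.2, 0.9, -0.1]
width: 0.0914
gripper_force: 0.0
time: 3.77
tool_pos: [0.5386, -0.293, 0.235]
eef_rot: [-0.001, 0.784, 0.621, -0.001]
force: [-0.2, 0.1, -0.3]
width: 0.0918
gripper_force: 0.0
t 3.77 p [ 0.5386 -0.293   0.235 ] yaw -13.26 shift now [-0.0028  0.0053  0.1819] shift after turn [-0.003   0.0047  0.182 ] turn [-0.19  0.04 -0.26] F [-0.2  0.1 -0.3] w 0.0918 j [ 0.2   0.41  0.33  1.66 -0.14  1.1   0.34]
```

```bash
python3 -m crank '{"motion":[[[-0.003,0.005,0.02,0,0,0.3],[0,0,0.025,0,0,0],[0,0,0.025,0,0,0],[0,0,0.025,0,0,0],[0,0,0.025,0,0,0],[0,0,0.02,0,0,0],[0,0,0.015,0,0,0],[0,0,0.013,0,0,0],[0,0,0.009,0,0,0],[0,0,0.005,0,0,0],[0,0,0,0,0,0],[0,0,0,0,0,0]]]}' 1
python3 go.py 0.5425 -0.297 0.053 -13
python3 - <<'E'
from h import *
a=snap('top','top1');b=snap('side','side1')
f=lambda c,x,y:cv2.resize(c['color'][y:y+100,x:x+100],(400,400),interpolation=cv2.INTER_CUBIC)
cv2.imwrite('pics/c2.png',np.hstack([f(a,290,155),f(b,245,190)])[:,:,::-1])
E
```

```text
time: 4.77
tool_pos: [0.5449, -0.2947, 0.0552]
eef_rot: [0.0, 0.784, 0.621, 0.0]
force: [0.4, 0.5, 1.4]
width: 0.0918
gripper_force: 0.0
t 4.77 p [ 0.5449 -0.2947  0.0552] yaw -13.29 shift now [-0.0028 -0.0018  0.0022] shift after turn [-0.0028 -0.0018  0.0022] turn [ 0.04  0.   -0.29] F [0.4 0.5 1.4] w 0.0918 j [ 0.25  0.63  0.27  1.77 -0.23  0.77  0.41]
```

View pics/c2.png

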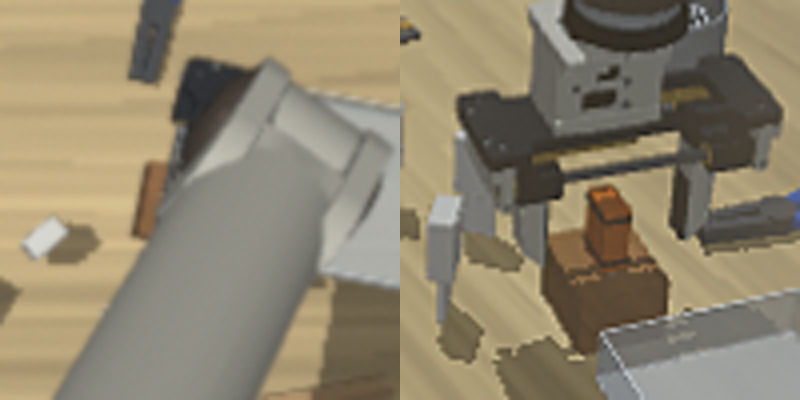

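Picture: the open fingers straddle the orange handle at about (610,220) in the crop and are aligned with it. Stand, tray and look-alikes are clear. I nudge into place and close.

```bash
python3 -m crank '{"motion":[[[-0.003,-0.002,0.002,0,0,0],[0,0,0,0,0,0],[0,0,0,0,0,0]]]}' 1
python3 -m crank '{"motion":[[[0,0,0,0,0,0],[0,0,0,0,0,0],[0,0,0,0,0,0],[0,0,0,0,0,0],[0,0,0,0,0,0],[0,0,0,0,0,0],[0,0,0,0,0,0],[0,0,0,0,0,0],[0,0,0,0,0,0],[0,0,0,0,0,0],[0,0,0,0,0,0],[0,0,0,0,0,0]]]}' -1 20
python3 go.py 0.5425 -0.297 0.053 -13
```

```text
time: 5.12
tool_pos: [0.5416, -0.2978, 0.053]
eef_rot: [0.0, 0.784, 0.62, -0.0]
force: [-0.2, 0.5, -0.2]
width: 0.0917
gripper_force: 0.0
time: 6.12
tool_pos: [0.5418, -0.2972, 0.0527]
eef_rot: [-0.0, 0.784, 0.62, 0.0]
force: [-0.3, -0.0, -0.9]
width: 0.0176
gripper_force: 20.0
t 6.12 p [ 0.5418 -0.2972  0.0527] yaw -13.3 shift now [ 0.0004  0.0006 -0.0003] shift after turn [ 0.0004  0.0006 -0.0003] turn [ 0.  -0.  -0.3] F [-0.3 -0.  -0.9] w 0.0176 j [ 0.25  0.64  0.27  1.77 -0.23  0.77  0.41]
```

```bash
python3 -m crank '{"motion":[[[0,0,-0.005,0,0,0],[0,0,-0.01,0,0,0],[0,0,-0.015,0,0,0],[0,0,-0.02,0,0,0],[0,0,-0.025,0,0,0],[0,0,-0.025,0,0,0],[0,0,-0.02,0,0,0],[0,0,-0.01,0,0,0],[0,0,0,0,0,-6],[0,0,0,0,0,-6],[0,0,0,0,0,-6.5],[0,0,0,0,0,0]]]}' -1 20
python3 go.py 0.560 0.197 0.18 5.2
```

```text
time: 7.12
tool_pos: [0.5415, -0.2971, 0.1828]
eef_rot: [-0.0, 0.673, 0.74, 0.0]
force: [0.7, 0.6, -1.4]
width: 0.0179
gripper_force: 20.0
t 7.12 p [ 0.5415 -0.2971  0.1828] yaw 5.43 shift now [0.4901 0.0651 0.0029] shift after turn [0.4904 0.0632 0.0028] turn [-0.01 -0.02  0.23] F [ 0.7  0.6 -1.4] w 0.0179 j [ 0.27  0.46  0.25  1.7  -0.13  1.    0.66]
```

```bash
python3 -m crank '{"motion":[[[0.02,0.003,0,0,0,0.2],[0.036,0.0045,0,0,0,0],[0.036,0.0045,0,0,0,0],[0.036,0.0045,0,0,0,0],[0.036,0.0045,0,0,0,0],[0.036,0.0045,0,0,0,0],[0.036,0.0045,0,0,0,0],[0.036,0.0045,0,0,0,0],[0.036,0.0045,0,0,0,0],[0.036,0.0045,0,0,0,0],[0.036,0.0045,0,0,0,0],[0.036,0.0045,0,0,0,0]]]}' -1 20
python3 -m crank '{"motion":[[[0.036,0.0045,0,0,0,0],[0.025,0.005,0,0,0,0],[0.013,0.001,0,0,0,0],[0,0,0.02,0,0,0],[0,0,0.02,0,0,0],[0,0,0.015,0,0,0],[0,0,0,0,0,0],[0,0,0,0,0,0],[0,0,0,0,0,0]]]}' -1 20
python3 go.py 0.560 0.197 0.12 5.2
python3 - <<'E'
from h import *
a=snap('top','top2');b=snap('side','side2')
f=lambda c,x,y:cv2.resize(c['color'][y:y+100,x:x+100],(400,400),interpolation=cv2.INTER_CUBIC)
cv2.imwrite('pics/c3.png',np.hstack([f(a,140,140),f(b,180,110)])[:,:,::-1])
E
```

```text
time: 8.12
tool_pos: [0.5574, 0.1234, 0.1827]
eef_rot: [-0.0, 0.677, 0.736, -0.0]
force: [0.0, 0.7, -0.7]
width: 0.0177
gripper_force: 20.0
time: 8.87
tool_pos: [0.5625, 0.1957, 0.1285]
eef_rot: [0.0, 0.676, 0.737, 0.0]
force: [0.3, 0.3, -0.8]
width: 0.0177
gripper_force: 20.0
t 8.87 p [0.5625 0.1957 0.1285] yaw 4.88 shift now [ 0.0015 -0.0024  0.0085] shift after turn [ 0.0015 -0.0024  0.0085] turn [ 0.05  0.01 -0.32] F [ 0.3  0.3 -0.8] w 0.0177 j [-0.45  0.48  0.09  1.79 -0.05  0.87 -0.25]
```

View pics/c3.png

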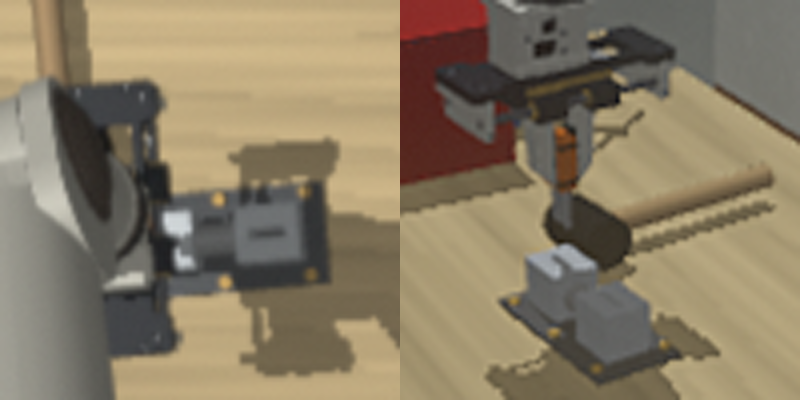

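Picture: the feeler hangs vertically in the fingers, blade at side crop (565,210), that is px (221,162), above the left fork at (560,260). I check the blade against the kinematics in the side view.

```bash
cat > chk.py <<'E'
from meas import *
from scipy.spatial.transform import Rotation as R
import sys
np.set_printoptions(precision=3,suppress=True)
b=load(sys.argv[1]); s=get_state(); p=np.array(s['tool_pos']);M=R.from_quat(np.array(s['eef_rot'])[[1,2,3,0]]).as_matrix()
fx,fy=M[:,1],M[:,0]; tip=p+M[:,2]*.0427
for h in(.008,.018,.028):
    c=[tip+fx*i*.0025+fy*j*.012-M[:,2]*h for i in(-1,1) for j in(-1,1)]
    u=proj(b,c);r=int(round(u[:,1].mean())); row=b['color'][r,212:232].astype(int)
    print(h,'row',r,'pred cols',u[:,0].min().round(2),u[:,0].max().round(2),'ctr',proj(b,tip-M[:,2]*h)[0].round(2),'r-b',(row[:,0]-row[:,2]).tolist(),'g',row[:,1].tolist())
E
python3 chk.py side2
```

```text
0.008 row 163 pred cols 217.7 222.5 ctr [220.09 163.25] r-b [53, 53, 53, 52, 34, 11, 4, 4, 4, 3, 8, 14, 17, 16, 14, 15, 14, 12, 13, 12] g [155, 153, 154, 149, 90, 44, 77, 84, 83, 87, 74, 57, 52, 54, 54, 54, 54, 51, 49, 51]
0.018 row 161 pred cols 217.59 222.4 ctr [219.99 160.61] r-b [52, 52, 53, 55, 53, 37, 6, 2, 4, 4, 7, 13, 14, 14, 13, 11, 12, 27, 43, 52] g [151, 153, 154, 160, 155, 106, 78, 79, 82, 87, 74, 57, 53, 53, 51, 46, 51, 79, 118, 152]
0.028 row 158 pred cols 217.49 222.31 ctr [219.88 157.96] r-b [53, 54, 54, 52, 55, 40, 8, 7, 24, 15, 15, 32, 32, 43, 54, 54, 52, 53, 54, 55] g [159, 159, 157, 158, 163, 136, 91, 77, 77, 82, 72, 92, 94, 123, 155, 158, 154, 155, 158, 164]
```

```bash
python3 -m crank '{"motion":[[[0.0012,-0.002,0.005,0,0,-0.3],[0,0,0.01,0,0,0],[0,0,0.01,0,0,0],[0,0,0.005,0,0,0],[0,0,0.002,0,0,0],[0,0,0,0,0,0],[0,0,0,0,0,0],[0,0,0,0,0,0]]]}' -1 20
python3 go.py 0.5604 0.1968 0.0767 5.2
python3 - <<'E'
from h import *
b=snap('side','side3')
cv2.imwrite('pics/c4.png',cv2.resize(b['color'][140:200,185:265],(800,600),interpolation=cv2.INTER_CUBIC)[:,:,::-1])
E
python3 chk.py side3
```

```text
time: 9.63
tool_pos: [0.56, 0.1975, 0.0959]
eef_rot: [0.0, 0.674, 0.739, 0.0]
force: [-0.5, -0.3, -1.1]
width: 0.0179
gripper_force: 20.0
t 9.63 p [0.56   0.1975 0.0959] yaw 5.29 shift now [-0.0007  0.0003  0.0192] shift after turn [-0.0007  0.0003  0.0192] turn [ 0.03 -0.01  0.09] F [-0.5 -0.3 -1.1] w 0.0179 j [-0.45  0.52  0.08  1.81 -0.05  0.81 -0.25]
0.008 row 172 pred cols 217.12 221.89 ctr [219.49 171.89] r-b [57, 61, 63, 41, 35, 13, 2, 5, 5, 6, -10, -11, -2, 17, 19, 18, 16, 18, 18, 17] g [151, 154, 157, 162, 168, 135, 88, 78, 82, 78, 156, 162, 96, 41, 45, 49, 51, 51, 52, 51]
0.018 row 169 pred cols 217.02 221.8 ctr [219.39 169.31] r-b [53, 54, 53, 56, 57, 28, 1, 3, 4, 7, 13, 18, 17, 15, 16, 16, 18, 17, 16, 18] g [161, 161, 160, 163, 157, 100, 74, 81, 86, 78, 55, 48, 51, 51, 52, 51, 52, 51, 52, 51]
0.028 row 167 pred cols 216.91 221.71 ctr [219.29 166.71] r-b [53, 54, 55, 54, 37, -2, -1, 18, 15, 7, 10, 13, 15, 14, 16, 16, 16, 17, 18, 16] g [160, 159, 163, 157, 86, 68, 80, 80, 82, 78, 56, 50, 50, 54, 51, 52, 52, 49, 50, 51]
```

View pics/c4.png

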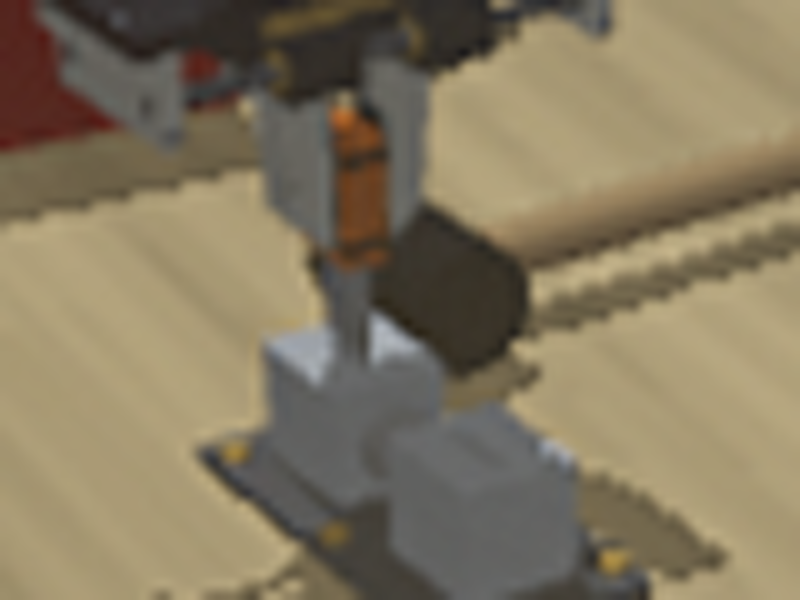

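Picture: the blade (crop ~ (350,340)) stands right over the left mouth and is plumb. I descend gently.

```bash
python3 -m crank '{"motion":[[[-0.0005,0.0003,0.002,0,0,0],[0,0,0.002,0,0,0],[0,0,0.002,0,0,0],[0,0,0.002,0,0,0],[0,0,0,0,0,0]]]}' -1 20
python3 go.py 0.5604 0.1968 0.0767 5.2
```

```text
time: 10.1
tool_pos: [0.5601, 0.1969, 0.0873]
eef_rot: [-0.0, 0.674, 0.739, -0.0]
force: [1.0, -0.0, -1.4]
width: 0.0181
gripper_force: 20.0
t 10.1 p [0.5601 0.1969 0.0873] yaw 5.29 shift now [-0.0001  0.0003  0.0106] shift after turn [-0.0001  0.0003  0.0106] turn [-0.01  0.    0.09] F [ 1.  -0.  -1.4] w 0.0181 j [-0.44  0.54  0.08  1.82 -0.06  0.79 -0.24]
```

```bash
python3 -m crank '{"motion":[[[0,0,0.002,0,0,0],[0,0,0.002,0,0,0],[0,0,0.002,0,0,0],[0,0,0.002,0,0,0],[0,0,0,0,0,0]]]}' -1 20
python3 -m crank '{"motion":[[[0,0,0.001,0,0,0],[0,0,0.001,0,0,0],[0,0,0.0005,0,0,0],[0,0,0,0,0,0]]]}' -1 20
python3 -m crank '{"motion":[[[0,0,0.0005,0,0,0],[0,0,0.0005,0,0,0],[0,0,0,0,0,0]]]}' -1 20
```

```text
time: 10.52
tool_pos: [0.5601, 0.1969, 0.0793]
eef_rot: [-0.0, 0.674, 0.739, -0.0]
force: [-0.2, 0.2, -1.4]
width: 0.0179
gripper_force: 20.0
time: 10.85
tool_pos: [0.56, 0.197, 0.0771]
eef_rot: [-0.0, 0.674, 0.739, -0.0]
force: [0.4, 0.9, -1.0]
width: 0.018
gripper_force: 20.0
time: 11.1
tool_pos: [0.5601, 0.197, 0.0763]
eef_rot: [0.0, 0.674, 0.739, 0.0]
force: [-0.3, 0.2, -0.1]
width: 0.0179
gripper_force: 20.0
```

```bash
python3 -m crank '{"motion":[[[0,0,0.0005,0,0,0],[0,0,0.0005,0,0,0],[0,0,0,0,0,0]]]}' -1 20
python3 -m crank '{"motion":[[[0,0,0.0005,0,0,0],[0,0,0.0005,0,0,0],[0,0,0,0,0,0]]]}' -1 20
```

```text
time: 11.35
tool_pos: [0.5602, 0.197, 0.0759]
eef_rot: [0.0, 0.674, 0.739, 0.0]
force: [-2.7, -0.5, 5.3]
width: 0.0178
gripper_force: 20.0
time: 11.6
tool_pos: [0.5608, 0.1972, 0.0755]
eef_rot: [0.0, 0.674, 0.739, 0.001]
force: [-2.3, -0.0, 7.4]
width: 0.0179
gripper_force: 20.0
```

```bash
python3 -m crank '{"motion":[[[0,0,0.0005,0,0,0],[0,0,0.0005,0,0,0],[0,0,0,0,0,0],[0,0,0,0,0,0]]]}' -1 20
```

```text
time: 11.93
tool_pos: [0.561, 0.1972, 0.0753]
eef_rot: [0.0, 0.674, 0.739, 0.001]
force: [-3.3, -1.6, 12.7]
width: 0.0177
gripper_force: 20.0
```

The left gap jams: a hard stop about 17 mm in, at 12.7 N. I withdraw and go to the right gap.

```bash
python3 -m crank '{"motion":[[[0,0,-0.002,0,0,0],[0,0,-0.005,0,0,0],[0,0,-0.01,0,0,0],[0,0,-0.012,0,0,0],[0,0,-0.01,0,0,0],[0,0,0,0,0,0],[0,0,0,0,0,0]]]}' -1 20
python3 go.py 0.568 0.1127 0.114 5.2
```

```text
time: 12.52
tool_pos: [0.5606, 0.1973, 0.1133]
eef_rot: [0.0, 0.674, 0.739, 0.001]
force: [0.4, 0.1, -0.8]
width: 0.0179
gripper_force: 20.0
t 12.52 p [0.5606 0.1973 0.1133] yaw 5.3 shift now [-0.0849 -0.0004 -0.0007] shift after turn [-0.0849 -0.0003 -0.0007] turn [ 0.09 -0.04  0.1 ] F [ 0.4  0.1 -0.8] w 0.0179 j [-0.45  0.5   0.08  1.8  -0.05  0.84 -0.25]
```

```bash
python3 -m crank '{"motion":[[[-0.015,0,0,0,0,0],[-0.025,0,0,0,0,0],[-0.025,0,0,0,0,0],[-0.015,0,0,0,0,0],[-0.005,0,0.003,0,0,0],[0,0,0.005,0,0,0],[0,0,0.005,0,0,0],[0,0,0.003,0,0,0],[0,0,0,0,0,0],[0,0,0,0,0,0],[0,0,0,0,0,0]]]}' -1 20
python3 go.py 0.568 0.1127 0.0567 5.2
python3 - <<'E'
from h import *
b=snap('side','side4')
cv2.imwrite('pics/c5.png',cv2.resize(b['color'][140:200,195:275],(800,600),interpolation=cv2.INTER_CUBIC)[:,:,::-1])
E
python3 chk.py side4
```

```text
time: 13.43
tool_pos: [0.5678, 0.1134, 0.0961]
eef_rot: [-0.0, 0.673, 0.74, 0.0]
force: [0.3, 0.4, -0.7]
width: 0.0178
gripper_force: 20.0
t 13.43 p [0.5678 0.1134 0.0961] yaw 5.38 shift now [-0.0007  0.0001  0.0394] shift after turn [-0.0007  0.0001  0.0394] turn [-0.01 -0.02  0.18] F [ 0.3  0.4 -0.7] w 0.0178 j [-0.32  0.5   0.09  1.85 -0.06  0.79 -0.1 ]
0.008 row 181 pred cols 229.98 235.11 ctr [232.53 181.29] r-b [9, -3, 0, 1, 1, 0, -1, 0, 0, 0, 1, 4, 0, -3, -2, -1, -6, 11, 9, 5] g [104, 94, 96, 97, 97, 96, 97, 99, 98, 99, 95, 88, 125, 133, 120, 97, 115, 141, 98, 78]
0.018 row 179 pred cols 229.91 235.06 ctr [232.47 178.63] r-b [1, 0, 1, 1, 2, -3, -6, -6, -3, -2, -1, 0, 0, 1, 0, -1, -4, 27, 12, 3] g [96, 93, 95, 94, 89, 110, 134, 132, 113, 108, 95, 92, 94, 96, 97, 100, 98, 103, 89, 82]
0.028 row 176 pred cols 229.85 235.01 ctr [232.41 175.95] r-b [-1, -4, -7, -10, -9, -8, -9, -8, -5, -2, -6, -9, -10, -10, -10, -9, -9, 2, 4, 5] g [88, 107, 139, 163, 166, 165, 162, 155, 126, 96, 134, 161, 168, 170, 174, 161, 141, 77, 75, 84]
```

View pics/c5.png

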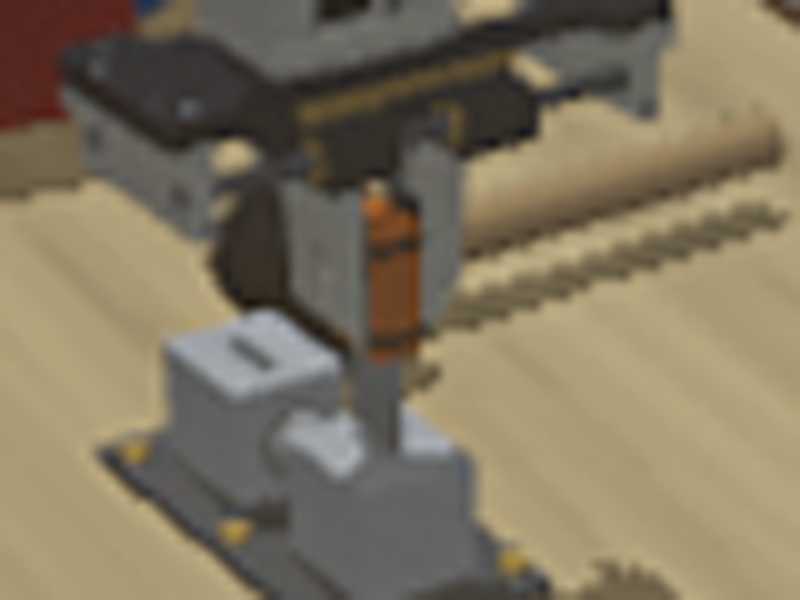

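Picture: blade centred over the right mouth (crop ~ (378,440)), plumb, with no visible slip in the grip. I descend gently.

```bash
python3 -m crank '{"motion":[[[-0.0007,0,0.002,0,0,0],[0,0,0.002,0,0,0],[0,0,0.002,0,0,0],[0,0,0.002,0,0,0],[0,0,0,0,0,0]]]}' -1 20
python3 -m crank '{"motion":[[[0,0,0.002,0,0,0],[0,0,0.002,0,0,0],[0,0,0.002,0,0,0],[0,0,0.002,0,0,0],[0,0,0,0,0,0]]]}' -1 20
python3 -m crank '{"motion":[[[0,0,0.001,0,0,0],[0,0,0.001,0,0,0],[0,0,0.001,0,0,0],[0,0,0,0,0,0]]]}' -1 20
```

```text
time: 13.9
tool_pos: [0.5677, 0.1115, 0.0877]
eef_rot: [-0.0, 0.674, 0.739, -0.0]
force: [0.6, 0.2, -1.1]
width: 0.0179
gripper_force: 20.0
time: 14.32
tool_pos: [0.5677, 0.1115, 0.0797]
eef_rot: [-0.0, 0.674, 0.739, -0.0]
force: [-0.2, -0.1, -0.9]
width: 0.018
gripper_force: 20.0
time: 14.65
tool_pos: [0.5678, 0.1116, 0.077]
eef_rot: [-0.0, 0.674, 0.739, -0.0]
force: [-0.6, 0.1, -0.6]
width: 0.0178
gripper_force: 20.0
```

```bash
python3 -m crank '{"motion":[[[0.0008,0,0.001,0,0,0],[0,0,0.001,0,0,0],[0,0,0.001,0,0,0],[0,0,0,0,0,0]]]}' -1 20
python3 -m crank '{"motion":[[[0,0,0.0015,0,0,0],[0,0,0.0015,0,0,0],[0,0,0.0015,0,0,0],[0,0,0,0,0,0]]]}' -1 20
```

```text
time: 14.98
tool_pos: [0.5677, 0.1124, 0.074]
eef_rot: [-0.0, 0.674, 0.739, -0.0]
force: [0.9, -0.5, -1.7]
width: 0.0181
gripper_force: 20.0
time: 15.32
tool_pos: [0.5676, 0.1124, 0.0693]
eef_rot: [-0.0, 0.674, 0.739, -0.0]
force: [0.2, 0.2, -1.4]
width: 0.0182
gripper_force: 20.0
```

Past the jam depth with no force, so the right gap is clear.

```bash
python3 -m crank '{"motion":[[[0,0,0.002,0,0,0],[0,0,0.002,0,0,0],[0,0,0.002,0,0,0],[0,0,0.002,0,0,0],[0,0,0.001,0,0,0],[0,0,0,0,0,0]]]}' -1 20
python3 -m crank '{"motion":[[[0,0,0.001,0,0,0],[0,0,0.001,0,0,0],[0,0,0.0005,0,0,0],[0,0,0,0,0,0]]]}' -1 20
python3 -m crank '{"motion":[[[0,0,0.0005,0,0,0],[0,0,0.0005,0,0,0],[0,0,0,0,0,0]]]}' -1 20
```

```text
time: 15.82
tool_pos: [0.5676, 0.1124, 0.0603]
eef_rot: [-0.0, 0.674, 0.739, -0.0]
force: [-0.2, 0.1, -0.8]
width: 0.018
gripper_force: 20.0
time: 16.15
tool_pos: [0.5678, 0.1124, 0.0581]
eef_rot: [-0.0, 0.674, 0.739, -0.0]
force: [-0.3, 0.5, -0.5]
width: 0.0176
gripper_force: 20.0
time: 16.4
tool_pos: [0.5679, 0.1124, 0.0571]
eef_rot: [-0.0, 0.674, 0.739, -0.0]
force: [0.6, 0.0, -0.8]
width: 0.0178
gripper_force: 20.0
```

```bash
python3 -m crank '{"motion":[[[0,0,0.0005,0,0,0],[0,0,0.0005,0,0,0],[0,0,0,0,0,0]]]}' -1 20
python3 -m crank '{"motion":[[[0,0,0.0005,0,0,0],[0,0,0.0005,0,0,0],[0,0,0,0,0,0]]]}' -1 20
```

```text
time: 16.65
tool_pos: [0.568, 0.1125, 0.0566]
eef_rot: [-0.0, 0.674, 0.739, 0.0]
force: [-1.6, -0.2, 4.5]
width: 0.018
gripper_force: 20.0
time: 16.9
tool_pos: [0.568, 0.1124, 0.0566]
eef_rot: [-0.0, 0.674, 0.739, 0.0]
force: [-4.8, -0.5, 12.2]
width: 0.018
gripper_force: 20.0
```

A firm stop exactly at full depth (36 mm). I ease off and let go.

```bash
python3 -m crank '{"motion":[[[0,0,-0.0005,0,0,0],[0,0,-0.0005,0,0,0],[0,0,0,0,0,0]]]}' -1 20
python3 -m crank '{"motion":[[[0,0,0,0,0,0],[0,0,0,0,0,0],[0,0,0,0,0,0],[0,0,0,0,0,0],[0,0,0,0,0,0],[0,0,0,0,0,0],[0,0,0,0,0,0],[0,0,0,0,0,0]]]}' 0.3
python3 -m crank '{"motion":[[[0,0,-0.005,0,0,0],[0,0,-0.01,0,0,0],[0,0,-0.02,0,0,0],[0,0,-0.025,0,0,0],[0,0,-0.03,0,0,0],[0,0,-0.03,0,0,0],[0,0,-0.02,0,0,0],[-0.03,0,0,0,0,0],[-0.035,0,0,0,0,0],[-0.035,0,0,0,0,0],[-0.035,0,0,0,0,0],[-0.03,0,0,0,0,0]]]}'
python3 -m crank '{"motion":[[[-0.03,0,0,0,0,0],[-0.03,0,0,0,0,0],[-0.03,0,0,0,0,0],[0,0,0,0,0,0],[0,0,0,0,0,0]]]}'
python3 - <<'E'
from meas import *
a=snap('top','top6');b=snap('side','side6')
f=lambda c,x,y:cv2.resize(c['color'][y:y+100,x:x+100],(400,400),interpolation=cv2.INTER_CUBIC)
cv2.imwrite('pics/c6.png',np.hstack([f(a,150,140),f(b,180,130)])[:,:,::-1])
A=orange(a,(190,180,40,40),150,150);B=orange(b,(215,155,40,40),140,150)
for q in A: print('A',q[0],q[2],plane(a,q[0],.098))
for q in B: print('B',q[0],q[2],plane(b,q[0],.098))
E
```

```text
time: 17.15
tool_pos: [0.568, 0.1124, 0.0566]
eef_rot: [0.0, 0.674, 0.739, 0.0]
force: [-2.5, -0.2, 5.4]
width: 0.018
gripper_force: 20.0
time: 17.82
tool_pos: [0.5679, 0.1124, 0.0562]
eef_rot: [-0.0, 0.674, 0.739, -0.0]
force: [0.5, -0.4, 0.0]
width: 0.059
gripper_force: 0.0
time: 18.82
tool_pos: [0.5833, -0.0547, 0.1977]
eef_rot: [0.001, 0.674, 0.739, 0.0]
force: [0.1, -0.8, -0.1]
width: 0.0597
gripper_force: 0.0
time: 19.23
tool_pos: [0.5912, -0.1445, 0.1972]
eef_rot: [0.001, 0.675, 0.737, -0.0]
force: [-1.0, 1.1, -0.2]
width: 0.0597
gripper_force: 0.0
A [204.54601096 196.96194031] 2486.5 [0.56620724 0.11114093 0.098     ]
B [232.20455586 171.91728807] 1274.0 [0.56632579 0.11068818 0.098     ]
```

View pics/c6.png

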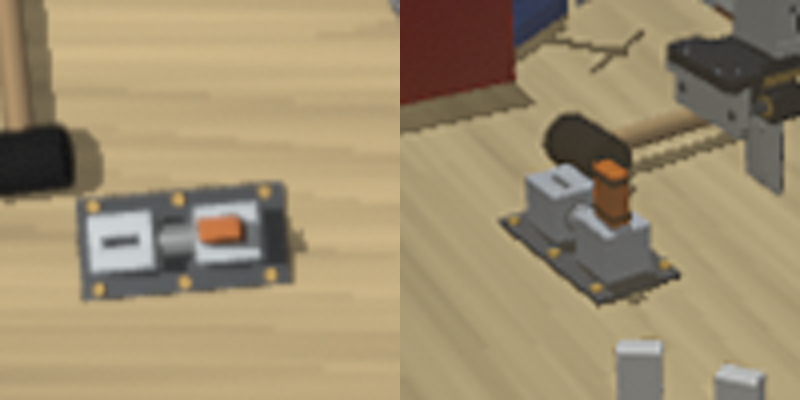

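Picture: the feeler stands upright with its shoulder on the right fork (top crop (218,230), side crop (612,190)). Its top triangulates to z≈0.098, which is fully home, and the gripper is clear.

```bash
python3 -c "
from plant import *
print(hand_in())"
```

```text
the job is handed in; nothing more can be done
None
```

The blade jammed about 17 mm down in the left gap and went fully home in the right; the feeler was left standing there released, nothing else on the bench was deliberately touched, and the job was handed in at about 19 s.

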